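Fetch the parcel at the back of the pick-up shelf

ROBOT

A 6-joint arm with a two-finger parallel gripper is mounted at the origin on the work surface. World frame = base frame: x ahead of the robot, y to its left, z up, the work surface at z = 0. Lengths are in m, angles in rad, forces in N, time in s.
With the tool pointing down it reaches from about 0.3 to 0.875 m from the base axis. Payload 6.4 kg.
Tool frame: the origin (TCP) lies at the very end of the fingers, on their centre line; the grasp point (between the pads) lies 19 mm behind it (ctrl.hold_point_z is the distance from the TCP to the grasp point, in m); y points along the fingers, x is the direction in which the jaws open and shut, and the axes are right-handed (so a half turn about y gives the same grasp; the last joint's range is limited). The gripper opens to 85 mm and grips with 20 to 120 N. Pads are 22 mm wide; open, the fingers measure 114 mm over their backs; the gripper's body (76 mm by 85 mm) begins 54 mm behind the grasp point. The pads swing forward as they close: fully open they stand 13 mm farther back than shut.
Start: joints at [-1.533, 0.181, 1.607, -0, 1.354, -0.206], TCP at [0.139, -0.558, 0.231] pointing down, gripper open.
Joint ranges: [-2.99, 2.99], [-0.89, 2.07], [0.3, 2.58], [-1.14, 4.28], [0, 2.63], [-3.12, 3.12]. Speed limits (rad/s): [2.57, 2.57, 3.01, 3.14, 3.14, 3.14].

INTERFACE

Orientations are given as a unit quaternion [w, x, y, z].
In Python, from bench import ctrl, imaging gives the robot as it stands.
- The arm moves only by the shell command python3 -m jog 'ROWS'. ROWS is JSON, a list of rows, each a list of 3 entries, a list of its own where there are three numbers: the shift along the tool's x, y, z in cm, then the turn, a rotation vector about the tool's x, y, z in rad, then the finger opening in cm, from 0 to 8.54. A call has 1 to 12 rows; each row shifts and turns the pose as measured when the row begins, along the tool's axes as they then stand; what a row does not reach is not made up. A row lasts 1/12 s, in which the tool goes at most 41.7 mm and 7.16 degrees, less where a joint would pass 70% of its speed; a pose out of reach is approached as far as the arm can. A call is refused whole if a number of a shift passes 4.17 or a number of a turn 0.125, either way. A call with a gripper value outside its range is refused whole. The fingers move at their own pace and stop on an object; the grip force is fixed at half the most. Time passes only in rows, so rows that do not move let the fingers close. It gives the time, the measured TCP pose, the force and the opening at its end, in the units of the state.
- ctrl.get_obs(): the state, without advancing time (a new reading comes with each control period).
- imaging.camera(name): name is "scene" or "top"; returns a dict with "frame" (384x512x3 uint8, red, green, blue), "depth" (384x512 float32, m along the optical axis (not along the pixel's ray), 0 where there is no reading), "K" (3x3 intrinsics, pixels), "R" (3x3) and "t" (3): a world point X has camera coordinates R X + t. Camera axes: x right, y down, z forward; pixel columns grow to the right and rows downward; lengths in m; the calibration is good to about 2 mm. A picture is of the moment at which its call begins.
- ctrl.hand_in(): hands the job in, once; it reports no verdict.
The state is a dict: "time_s": time; "q": joint angles; "dq": joint speeds; "joint_efforts": joint torques, N m; "eef_pos": TCP position; "eef_rot": TCP orientation; "wrist_force": force on the tool from outside, world axes, zero at the start; "torque": the same for the moment, N m; "opening": opening from 0.0 (shut) to 1.0 (fully open).
Only numpy, scipy, OpenCV 4.12 (cv2) and the standard library are available. Lean on these libraries where they do the work, as an engineer would, in place of code of your own. Each camera call takes 0.05 s, during which the arm holds its last target. There are 200 camera calls.

TASK

A customer has come for the long flat carton at the back of the low steel shelf: clear the small carton, the bigger carton under it and the upright mailing tube off the shelf onto the rubber mat, then lay the long carton flat and lengthwise inside the grey hand-over tray. After that put the others back where each one stood, turned as they were, with the small carton on top of the bigger one again, because the shelf is kept in number order. Keep all parcels the right way up throughout, and leave the tape roll, the scanner and the pen pot alone.

Things in the scene. Friction and masses are not known exactly. Their poses are not given: they have to be found in the camera images.
- long_carton_c (a point): centre of the wanted parcel: long flat kraft carton, 55 (its x) x 200 (its y) x 45 mm high, lying flat across the back of the shelf board behind the others; 0.3 kg; grip it across the 55 mm width, which needs a finger in front of it, where the other parcels stand about 10 to 25 mm away. z up. The long side runs along y.
- big_carton_c (a point): centre of the bigger, nearly cubic kraft carton, 62 (x) x 66 (y) x 70 mm high, standing on the shelf board in the front row, left or right; the small carton stands on it; 0.28 kg. Grip it across y (front and back are crowded). z up.
- small_carton_c (a point): centre of the small kraft carton, 46 (x) x 42 (y) x 40 mm high, standing on top of the big carton; 0.1 kg. z up.
- tube_c (a point): centre of the short kraft mailing tube with a white cap, a cylinder 60 mm in diameter and 120 mm high, standing upright on the shelf board in the front row beside the big carton (about 50 to 75 mm free between them); 0.2 kg. z along its axis, up.
- shelf: low grey slotted-angle steel shelf fixed on the counter, one board 200 mm deep (x) by 310 mm wide (y), its upper face 80 mm above the counter. Origin on the counter under the board's centre; +x points to the back edge. The two rear corner posts rise 90 mm above the board, and a guard rail runs along the rear edge from 29 to 51 mm above the board (x = 95 to 99 mm), about 45 mm behind the long carton; the front and sides are open.
- mat: black ribbed rubber counter mat for parcels cleared aside, fixed, 300 (x) x 160 (y) mm, 4 mm thick, to the left or right of the shelf. Origin at its centre, on the counter.
- tray: grey plastic hand-over tray, fixed on the counter on the other side of the shelf; 280 (x) x 140 (y) mm outside, 28 mm high, walls 4 mm, inner floor 4 mm above the counter; long side along its x. Origin on the counter under its centre.
- tape_roll: bystander: roll of brown packing tape lying flat on the counter beyond the shelf, 100 mm in diameter, 48 mm high; origin under its centre.
- scanner: bystander: hand-held bar-code reader on its round stand, about 190 mm high, on the counter beyond the shelf; origin under the stand's centre.
- pen_pot: bystander: white plastic pot with three marker pens, 74 mm in diameter, about 140 mm high with pens, on the counter beyond the shelf; origin under its centre.

How it is judged:
On the way, in this order (a step that is already met when the one before it is completed fails the run):
1. small carton, bigger carton and tube stand upright and released on the mat (x of small_carton_c in the frame of mat between -0.15 and 0.15 m and y of small_carton_c in the frame of mat between -0.08 and 0.08 m and z of small_carton_c in the frame of mat between 0 and 0.13 m and angle between each of small_carton_c, big_carton_c, tube_c's own z axis and vertical below 0.15 rad and contact force between the fingers and small_carton below 0.1 N and linear speed of each of small_carton, big_carton, tube below 0.02 m/s and x of big_carton_c in the frame of mat between -0.15 and 0.15 m and y of big_carton_c in the frame of mat between -0.08 and 0.08 m and z of big_carton_c in the frame of mat between 0 and 0.13 m and contact force between the fingers and big_carton below 0.1 N and x of tube_c in the frame of mat between -0.15 and 0.15 m and y of tube_c in the frame of mat between -0.08 and 0.08 m and z of tube_c in the frame of mat between 0 and 0.13 m and contact force between the fingers and tube below 0.1 N), for 0.2 s.
2. the long carton lies flat and released in the tray (x of long_carton_c in the frame of tray between -0.035 and 0.035 m and y of long_carton_c in the frame of tray between -0.04 and 0.04 m and z of long_carton_c in the frame of tray between 0.018 and 0.036 m and angle between long_carton_c's own z axis and vertical below 0.1 rad and contact force between the fingers and long_carton below 0.1 N and linear speed of long_carton below 0.02 m/s), for 0.2 s.
At the end, for the whole second after the job is handed in: Long carton flat in the tray, centre within 35 mm along and 40 mm across of the tray's centre; tube and bigger carton on the shelf, small carton on the bigger, each centre within 15 mm of its start, upright within 0.1 rad, cartons square to the shelf within 0.3 rad; all released and at rest (all of step 2 and distance of each of small_carton_c, big_carton_c, tube_c from where it was at the start of the episode below 0.015 m and angle between each of small_carton_c, big_carton_c, tube_c's own z axis and vertical below 0.1 rad and contact force between the fingers and small_carton below 0.1 N and linear speed of each of small_carton, big_carton, tube below 0.02 m/s and contact force between the fingers and big_carton below 0.1 N and contact force between the fingers and tube below 0.1 N and angle between the x axis of each of small_carton_c, big_carton_c and the x axis of shelf, either way round below 0.3 rad); the robot touches nothing.
It fails at once if a parcel is tipped over (more than 0.6 rad) (angle between any of small_carton_c, big_carton_c, tube_c, long_carton_c's own z axis and vertical above 0.6 rad).
It fails at once if a bystander (tape roll, scanner, pen pot) is moved more than 20 mm (distance of any of tape_roll, scanner, pen_pot from where it was at the start of the episode above 0.02 m).
It also fails if it takes over 122 s, if anything falls off the work surface, if the arm or the gripper's body presses on something with over 40 N, if the wrist force passes 120 N, or if a joint passes its speed limit or range.

## Working session

There is one attempt and no reset: what is moved stays moved. The work goes in short steps, Python scripts to look and compute and a shell command to move; the robot and the scene stay as the last step left them, time stands still between calls to the robot, and variables do not carry over. Pictures are saved under pics/ and viewed, about 12 in all and at most 16, crops included, and the job is handed in when it is done.

```bash
ls; mkdir -p pics
python3 - <<'E'
from bench import ctrl, imaging
import cv2,numpy as np
o=ctrl.get_obs();print(o, ctrl.hold_point_z)
for n in("scene","top"):
    c=imaging.camera(n);np.savez('pics/%s0.npz'%n,**c);print(n,c['K'],c['R'],c['t'])
    cv2.imwrite('pics/%s0.png'%n,c['frame'][:,:,::-1])
E
```

```text
pics
{'time_s': 0.0, 'q': array([-1.53329009e+00,  1.81516066e-01,  1.60801633e+00,  1.81657125e-05,
        1.35379146e+00, -2.06306763e-01]), 'dq': array([ 0.00173082,  0.00081468,  0.00255936, -0.00040127,  0.00068869,
        0.00016717]), 'joint_efforts': array([-1.48252307e-04, -4.44869256e+01, -3.51342523e+01, -3.67152161e-04,
        9.03120730e-03, -9.53951201e-06]), 'eef_pos': array([ 0.13880536, -0.55742697,  0.23039417]), 'eef_rot': array([ 0.55756241, -0.55661883,  0.43587783, -0.43509786]), 'wrist_force': array([0.04746175, 0.02616455, 0.33208937]), 'torque': array([ 0.01737979, -0.02789537, -0.01896146]), 'opening': 0.9968374477463134} 0.0187
scene [[488.63709908   0.         260.44625324]
 [  0.         488.63709908 192.86009508]
 [  0.           0.           1.        ]] [[-0.50978764  0.86013767  0.01672601]
 [ 0.46871593  0.29399733 -0.83298916]
 [-0.72140276 -0.41680783 -0.55303643]] [ 0.31649875 -0.19948007  1.76145277]
top [[468.4932455    0.         262.85153792]
 [  0.         468.4932455  199.4723997 ]
 [  0.           0.           1.        ]] [[-0.02164616 -0.99974843  0.00587536]
 [-0.99690391  0.02113949 -0.07573446]
 [ 0.0755912  -0.00749653 -0.99711071]] [0.00459935 0.63272656 1.23467168]
```

View pics/scene0.png

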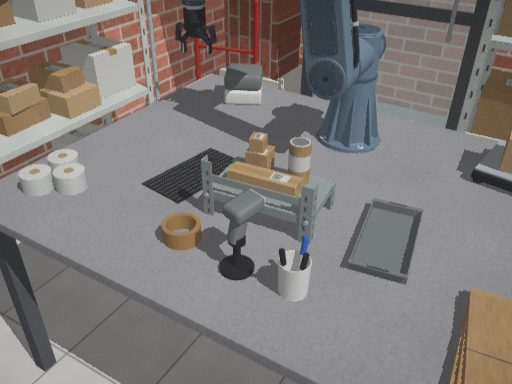

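View pics/top0.png

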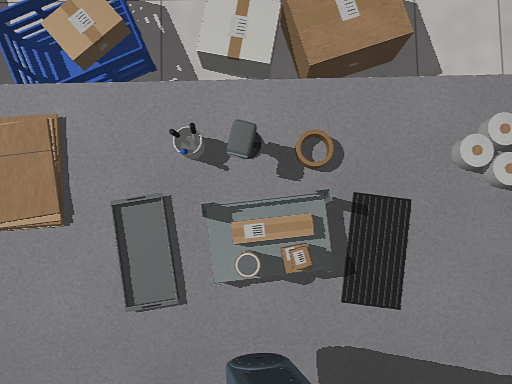

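Both views show the scene: the tube is at top (248,265), cartons at (297,258), long carton at (272,229), mat at (377,250) and tray at (149,252). Next I measure with depth and height layers.

```bash
cat > h.py <<'E'
import numpy as np,cv2
def cloud(c):
    d=c['depth'];v,u=np.indices(d.shape);K=c['K']
    P=np.stack([(u-K[0,2])/K[0,0]*d,(v-K[1,2])/K[1,1]*d,d],-1)
    W=(P-c['t'])@c['R']; W[d==0]=np.nan
    return W
def rect(pts):
    (cx,cy),(w,h),a=cv2.minAreaRect(pts[:,:2].astype(np.float32)*1000)
    return [round(x,1) for x in(cx,cy,w,h,a)]
def layer(W,lo,hi,box):
    m=(W[...,2]>lo)&(W[...,2]<hi)&(W[...,0]>box[0])&(W[...,0]<box[1])&(W[...,1]>box[2])&(W[...,1]<box[3])
    n,l,s,_=cv2.connectedComponentsWithStats(m.astype(np.uint8))
    for i in range(1,n):
        if s[i,4]>25:
            p=W[l==i];print('  n',s[i,4],'px',s[i,:4],'rect mm',rect(p),'z %.1f'%(np.median(p[:,2])*1000))
E
python3 - <<'E'
from h import *
c=dict(np.load('pics/top0.npz'));W=cloud(c)
s=dict(np.load('pics/scene0.npz'));S=cloud(s)
box=(.2,.9,-.45,.45)
for nm,w in(('top',W),('scene',S)):
  print(nm)
  for lo,hi in((.002,.007),(.023,.032),(.076,.085),(.118,.132),(.143,.156),(.165,.176),(.183,.206)):
    print(lo,hi);layer(w,lo,hi,box)
g=c['frame'].astype(int).sum(2);
m=(g<120)&(W[...,2]<.015)&(W[...,1]<-.1)&(W[...,0]>.2)
n,l,st,_=cv2.connectedComponentsWithStats(cv2.morphologyEx(m.astype(np.uint8),cv2.MORPH_CLOSE,np.ones((5,5))))
i=1+st[1:,4].argmax();print('mat',rect(W[l==i]),st[i])
print(np.nanmedian(W[230,100,2]),W[225,272],W[258,297],W[265,280])
E
```

```text
top
0.002 0.007
  n 30 px [275 106  14   9] rect mm [883.1, -66.2, 23.7, 33.7, 4.4] z 3.3
  n 42 px [107 109  17  13] rect mm [875.2, 398.5, 47.5, 23.3, 67.0] z 3.2
  n 37 px [315 112  13  13] rect mm [854.7, -171.5, 43.2, 20.4, 35.8] z 3.1
  n 40 px [386 115  13  13] rect mm [840.4, -374.2, 25.4, 33.5, 43.7] z 3.2
  n 42 px [404 117  14  18] rect mm [827.2, -424.9, 26.5, 48.5, 55.9] z 3.6
  n 26 px [340 119  11   7] rect mm [843.1, -241.0, 27.2, 14.7, 33.0] z 2.9
  n 29 px [367 119   8  16] rect mm [830.9, -310.3, 15.6, 44.4, 79.6] z 3.2
  n 39 px [293 121  16  12] rect mm [830.3, -120.2, 25.8, 46.5, 17.5] z 3.6
  n 28 px [208 126  14  11] rect mm [823.4, 120.2, 20.2, 37.6, 56.9] z 3.5
  n 39 px [330 129  18   8] rect mm [815.4, -222.0, 46.6, 20.0, 88.5] z 3.1
  n 32 px [263 133  12  10] rect mm [801.8, -27.3, 19.9, 25.6, 41.9] z 3.1
  n 91 px [180 135  19  16] rect mm [789.1, 190.7, 40.2, 44.3, 40.8] z 4.5
  n 26 px [308 137  12   7] rect mm [798.6, -150.6, 15.2, 30.9, 15.9] z 3.6
  n 40 px [336 138  15   9] rect mm [788.5, -233.6, 38.7, 22.8, 88.9] z 3.1
  n 33 px [283 141  11  11
[... 12957 characters left out ...]
.1, 56.9, 20.2] z 170.4
  n 42 px [201 155  11   9] rect mm [641.0, -158.6, 40.2, 21.8, 52.2] z 170.3
  n 53 px [302 183  17   8] rect mm [611.7, 133.6, 26.1, 43.2, 46.0] z 169.4
  n 161 px [223 202  43  20] rect mm [782.8, 57.5, 43.8, 97.7, 48.4] z 170.3
0.183 0.206
  n 166 px [249 131  19  13] rect mm [486.9, -90.6, 51.8, 41.5, 14.4] z 191.1
  n 318 px [289 137  23  17] rect mm [477.7, 33.3, 60.3, 57.8, 6.0] z 201.0
  n 611 px [224 188  41  27] rect mm [770.6, 42.4, 58.3, 88.3, 72.9] z 189.8
mat [490.1, -315.7, 158.7, 298.9, 81.6] [ 342  192   69  118 6458]
0.003971199391651848 [ 0.56155999 -0.02932763  0.12542892] [ 0.48295726 -0.08348285  0.19215637] [ 0.46069065 -0.04842537  0.08120338]
```

```bash
cat > go.py <<'E'
# usage: go.py x y z(mm) a(deg of tool x axis) -> remaining shift in tool axes (cm), turn
import sys,numpy as np
from bench import ctrl
from scipy.spatial.transform import Rotation as Ro
x,y,z,a=map(float,sys.argv[1:5]);o=ctrl.get_obs();p=o['eef_pos'];q=o['eef_rot']
R=Ro.from_quat([q[1],q[2],q[3],q[0]]).as_matrix();a=np.radians(a)
T=np.array([[np.cos(a),0,-np.sin(a)],[np.sin(a),0,np.cos(a)],[0,-1,0]])
d=(np.array([x,y,z])/1000-p)*100
rv=Ro.from_matrix(R.T@T).as_rotvec()
n=lambda v,k:np.round(v,k).tolist()
print('t%.2f pos'%o['time_s'],n(p*1000,1),'a %.1f'%np.degrees(np.arctan2(R[1,0],R[0,0])),'F',n(o['wrist_force'],1),'open %.2f'%(o['opening']*8.54))
print(' shift now-axes',n(R.T@d,2),'turned-axes',n(T.T@d,2),'turn',n(rv,3))
E
python3 go.py 485 -90.6 230 -75
python3 -m jog '[[[0,0,2],[0,0,0],8.54]]'; python3 go.py 485 -90.6 230 -75
```

```text
t0.10 pos [138.8, -557.5, 230.5] a -76.0 F [-0.1, 0.9, 0.3] open 8.51
 shift now-axes [-36.95, 0.12, 44.87] turned-axes [-36.14, 0.05, 45.53] turn [-0.0, -0.018, -0.001]
time_s: 0.18
eef_pos: [0.156, -0.5532, 0.23]
eef_rot: [0.557, -0.556, 0.437, -0.435]
wrist_force: [1.0, -0.7, 0.1]
opening: 0.999
t0.18 pos [156.0, -553.2, 230.0] a -76.2 F [1.0, -0.7, 0.1] open 8.53
 shift now-axes [-37.07, 0.04, 42.99] turned-axes [-36.17, 0.0, 43.75] turn [0.001, -0.021, -0.002]
```

```bash
python3 -m jog '[[[-2.6,0,3.1],[0,-0.02,0],8.54],[[-2.6,0,3.1],[0,0,0],8.54],[[-2.6,0,3.1],[0,0,0],8.54],[[-2.6,0,3.1],[0,0,0],8.54],[[-2.6,0,3.1],[0,0,0],8.54],[[-2.6,0,3.1],[0,0,0],8.54],[[-2.6,0,3.1],[0,0,0],8.54],[[-2.6,0,3.1],[0,0,0],8.54],[[-2.6,0,3.1],[0,0,0],8.54],[[-2.6,0,3.1],[0,0,0],8.54],[[-2.6,0,3.1],[0,0,0],8.54]]' >/dev/null; python3 go.py 485 -90.6 225 -75
```

```text
t1.10 pos [415.6, -180.4, 226.1] a -75.7 F [1.2, -0.5, 0.5] open 8.54
 shift now-axes [-6.99, 0.15, 8.95] turned-axes [-6.88, 0.11, 9.03] turn [0.001, -0.012, -0.007]
```

```bash
python3 -m jog '[[[-2.3,0,3],[0,-0.012,0],8.54],[[-2.3,0,3],[0,0,0],8.54],[[-1.5,0,1.9],[0,0,0],8.54],[[-0.4,0,0.5],[0,0,0],8.54],[[0,0,0],[0,0,0],8.54]]' >/dev/null; python3 go.py 485 -90.6 157 -75
```

```text
t1.52 pos [484.3, -83.7, 225.4] a -74.5 F [-0.0, -0.5, -0.6] open 8.56
 shift now-axes [0.75, 6.84, -0.11] turned-axes [0.68, 6.84, -0.11] turn [0.001, 0.01, -0.01]
```

```bash
python3 -m jog '[[[0.7,1,-0.1],[0,0.01,-0.01],8.54],[[0,1.6,0],[0,0,0],8.54],[[0,1.6,0],[0,0,0],8.54],[[0,1.5,0],[0,0,0],8.54],[[0,0.9,0],[0,0,0],8.54],[[0,0,0],[0,0,0],8.54]]' >/dev/null; python3 go.py 485 -90.6 157 -75
python3 - <<'E'
from bench import imaging
import cv2
for n,(r,c) in {"scene":((90,230),(180,350)),"top":((180,330),(190,350))}.items():
    f=imaging.camera(n)['frame'][r[0]:r[1],c[0]:c[1],::-1];cv2.imwrite('pics/a_%s.png'%n,cv2.resize(f,None,fx=3.5,fy=3.5,interpolation=2))
a=cv2.imread('pics/a_scene.png');b=cv2.imread('pics/a_top.png');h=400
cv2.imwrite('pics/a.png',cv2.hconcat([cv2.resize(i,(390,h)) for i in(a,b)]))
E
```

```text
t2.02 pos [482.1, -96.1, 156.7] a -75.2 F [0.3, -0.2, -0.1] open 8.51
 shift now-axes [-0.46, -0.04, 0.42] turned-axes [-0.45, -0.03, 0.42] turn [0.003, -0.003, 0.003]
```

View pics/a.png

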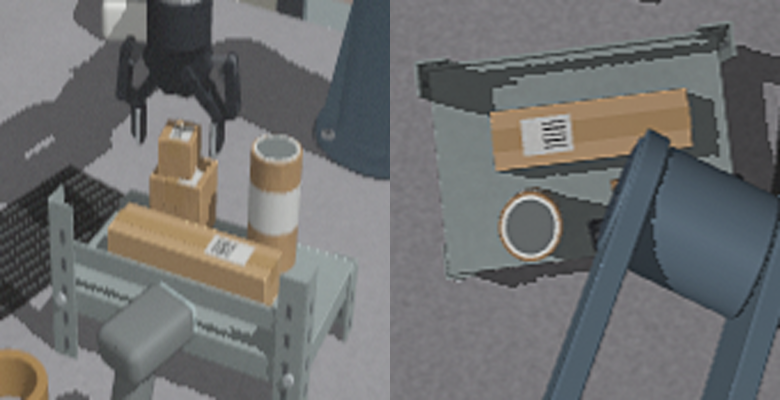

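The fingers straddle the small carton (crop about (180,145)). I'll correct by 4 mm and close.

```bash
python3 -m jog '[[[-0.45,0,0.4],[0,0,0],8.54],[[0,0,0],[0,0,0],8.54]]' >/dev/null;  python3 go.py 485 -90.6 157 -75; python3 -m jog '[[[0,0,0],[0,0,0],3],[[0,0,0],[0,0,0],3],[[0,0,0],[0,0,0],3],[[0,0,0],[0,0,0],3],[[0,0,0],[0,0,0],3],[[0,0,0],[0,0,0],3]]'; python3 go.py 398 -302 75 -98.4
```

```text
t2.28 pos [486.9, -91.8, 160.2] a -75.3 F [-1.0, 0.5, -0.1] open 8.53
 shift now-axes [-0.17, 0.32, -0.16] turned-axes [-0.17, 0.32, -0.16] turn [-0.001, -0.005, 0.006]
time_s: 2.78
eef_pos: [0.4892, -0.0919, 0.1637]
eef_rot: [-0.56, 0.561, -0.427, 0.435]
wrist_force: [-0.0, 0.1, -2.8]
opening: 0.478
t2.78 pos [489.2, -91.9, 163.7] a -75.2 F [-0.0, 0.1, -2.8] open 4.08
 shift now-axes [17.89, 8.96, -14.25] turned-axes [22.12, 8.87, -5.96] turn [-0.008, 0.406, 0.008]
```

```bash
python3 -m jog '[[[0,-2,0],[0,0,0],3],[[0,-2.5,0],[0,0.1,0],3],[[0,0,0],[0,0.1,0],3],[[1,0,0],[0,0.1,0],3],[[2,0,-0.5],[0,0.1,0],3],[[3.5,0,-1],[0,0,0],3],[[3.5,0,-1],[0,0,0],3],[[3.5,0,-1],[0,0,0],3]]' >/dev/null; python3 go.py 398 -302 120 -98.4
```

```text
t3.45 pos [436.1, -217.4, 208.7] a -98.6 F [0.7, -0.0, 0.3] open 4.09
 shift now-axes [8.91, 8.88, -2.55] turned-axes [8.93, 8.87, -2.54] turn [-0.005, -0.003, 0.003]
```

```bash
python3 -m jog '[[[3.2,1,-0.9],[0,0,0],3],[[3,2.5,-0.9],[0,0,0],3],[[1.8,3,-0.4],[0,0,0],3],[[0.4,3.2,0],[0,0,0],3],[[0,3,0],[0,0,0],3],[[0,2,0],[0,0,0],3],[[0,1,0],[0,0,0],3],[[0,0,0],[0,0,0],3]]' >/dev/null; python3 go.py 398 -302 19 -98.4
```

```text
t4.12 pos [397.5, -311.2, 47.6] a -99.1 F [-0.6, 0.6, -1.5] open 4.09
 shift now-axes [-0.95, 2.85, -0.12] turned-axes [-0.92, 2.86, -0.08] turn [-0.009, -0.013, 0.009]
```

```bash
python3 -m jog '[[[-0.8,1.1,0],[-0.009,-0.013,0.009],3],[[0,0.9,0],[0,0,0],3],[[0,0.5,0],[0,0,0],3],[[0,0.25,0],[0,0,0],3]]'; python3 go.py 398 -302 18.5 -98.4
```

```text
time_s: 4.45
eef_pos: [0.401, -0.3035, 0.0205]
eef_rot: [-0.463, 0.463, -0.533, 0.536]
wrist_force: [0.3, 0.1, -1.8]
opening: 0.48
t4.45 pos [401.0, -303.5, 20.5] a -98.2 F [0.3, 0.1, -1.8] open 4.10
 shift now-axes [-0.11, 0.2, -0.31] turned-axes [-0.1, 0.2, -0.31] turn [-0.002, 0.003, 0.002]
```

```bash
python3 -m jog '[[[0,0.2,0],[0,0,0],3],[[0,0.15,0],[0,0,0],3],[[0,0.1,0],[0,0,0],3]]'; python3 go.py 398 -302 18.5 -98.4
```

```text
time_s: 4.7
eef_pos: [0.4021, -0.3039, 0.0171]
eef_rot: [-0.463, 0.463, -0.532, 0.536]
wrist_force: [-6.0, 4.7, 12.4]
opening: 0.481
t4.70 pos [402.1, -303.9, 17.1] a -98.1 F [-6.0, 4.7, 12.4] open 4.11
 shift now-axes [-0.13, -0.14, -0.43] turned-axes [-0.13, -0.14, -0.43] turn [-0.004, 0.005, 0.003]
```

```bash
python3 -m jog '[[[0,0,0],[0,0,0],8.54],[[0,0,0],[0,0,0],8.54],[[0,-0.5,0],[0,0,0],8.54],[[0,-3,0],[0,0,0],8.54],[[0,-4,0],[0,0,0],8.54],[[0,-4,0],[0,0,0],8.54],[[0,-4,0],[0,0,0],8.54],[[-0.5,-3,0.5],[0,-0.1,0],8.54],[[-2,0,0.5],[0,-0.1,0],8.54],[[-3,0,0.5],[0,-0.1,0],8.54]]'; python3 go.py 482.5 -86.2 190 -80.5
```

```text
time_s: 5.53
eef_pos: [0.4166, -0.2529, 0.2165]
eef_rot: [-0.538, 0.539, -0.454, 0.463]
wrist_force: [0.5, 0.0, -0.7]
opening: 0.998
t5.53 pos [416.6, -252.9, 216.5] a -80.8 F [0.5, 0.0, -0.7] open 8.52
 shift now-axes [-15.43, 2.53, 9.15] turned-axes [-15.35, 2.65, 9.25] turn [-0.007, -0.005, 0.012]
```

```bash
python3 -m jog '[[[-3.3,0,2],[-0.007,-0.005,0.012],8.54],[[-3.3,0,2],[0,0,0],8.54],[[-3.3,0.6,2],[0,0,0],8.54],[[-2.8,0.6,1.7],[0,0,0],8.54],[[-1.3,0.6,0.8],[0,0,0],8.54],[[-0.4,0.5,0.2],[0,0,0],8.54],[[0,0.2,0],[0,0,0],8.54],[[0,0.1,0],[0,0,0],8.54]]'>/dev/null; python3 go.py 482.5 -86.2 190 -80.5
python3 - <<'E'
from bench import imaging
from h import *
W=cloud(imaging.camera('scene'));layer(W,.145,.156,(.43,.53,-.15,-.03))
E
```

```text
t6.20 pos [483.3, -88.4, 199.0] a -80.0 F [-0.2, -1.0, -0.4] open 8.52
 shift now-axes [-0.24, 0.9, -0.06] turned-axes [-0.23, 0.9, -0.05] turn [-0.014, 0.008, 0.011]
  n 307 px [245 142  30  16] rect mm [481.8, -86.9, 71.5, 67.9, 8.4] z 151.2
```

```bash
python3 -m jog '[[[-0.2,1,0],[-0.014,0.008,0.011],8.54],[[0,1.5,0],[0,0,0],8.54],[[0,0,0],[0,0,0],8.54]]'>/dev/null; python3 go.py 482.5 -86.4 103 -80.5
```

```text
t6.50 pos [482.9, -90.5, 173.5] a -80.9 F [-0.1, 0.2, -1.4] open 8.50
 shift now-axes [-0.41, 7.05, 0.03] turned-axes [-0.41, 7.05, 0.03] turn [0.001, -0.007, 0.0]
```

```bash
python3 -m jog '[[[-0.4,0.5,0],[0,0.007,0],8.54],[[-0.1,1.5,0],[0,0,0],8.54],[[0,0,0],[0,0,0],8.54]]'>/dev/null; python3 go.py 482.5 -86.4 103 -80.5
```

```text
t6.75 pos [481.7, -87.8, 152.7] a -81.7 F [-0.6, -0.1, -0.9] open 8.53
 shift now-axes [-0.13, 4.97, 0.1] turned-axes [-0.13, 4.97, 0.1] turn [0.002, -0.021, -0.0]
```

```bash
python3 -m jog '[[[-0.1,1.2,0.1],[0,-0.02,0],8.54],[[0,1.6,0],[0,0,0],8.54],[[0,1.2,0],[0,0,0],8.54],[[0,0.8,0],[0,0,0],8.54],[[0,0,0],[0,0,0],8.54]]'; python3 go.py 482.5 -86.4 103 -80.5
```

```text
time_s: 7.17
eef_pos: [0.4839, -0.0889, 0.1059]
eef_rot: [-0.538, 0.539, -0.458, 0.459]
wrist_force: [0.3, 0.5, 0.1]
opening: 1.0
t7.17 pos [483.9, -88.9, 105.9] a -80.8 F [0.3, 0.5, 0.1] open 8.54
 shift now-axes [-0.27, 0.29, -0.1] turned-axes [-0.27, 0.29, -0.1] turn [-0.0, -0.005, 0.001]
```

Clear, no contact forces. Centre and close.

```bash
python3 -m jog '[[[-0.25,0.2,-0.1],[0,0,0],8.54],[[0,0.1,0],[0,0,0],6],[[0,0.05,0],[0,0,0],6],[[0,0.05,0],[0,0,0],6],[[0,0.05,0],[0,0,0],6],[[0,0.05,0],[0,0,0],6]]'; python3 go.py 490 -316 30 -98.4
```

```text
time_s: 7.67
eef_pos: [0.484, -0.0872, 0.1042]
eef_rot: [0.539, -0.538, 0.457, -0.46]
wrist_force: [-2.8, 0.7, 5.4]
opening: 0.762
t7.67 pos [484.0, -87.2, 104.2] a -80.8 F [-2.8, 0.7, 5.4] open 6.51
 shift now-axes [22.66, 7.48, -3.08] turned-axes [22.54, 7.42, 3.93] turn [-0.004, 0.307, 0.003]
```

```bash
python3 -m jog '[[[0,-1.5,0],[0,0,0],6],[[0,-2.5,0],[0,0,0],6],[[1,-1,-0.2],[0,0,0],6],[[2.5,0,-0.4],[0,0,0],6],[[3.5,0,-0.5],[0,0.1,0],6],[[3.5,0,0.2],[0,0.1,0],6],[[3.5,0,0.6],[0,0.1,0],6],[[3.5,0,0.6],[0,0,0],6]]'>/dev/null; python3 go.py 490 -316 60 -98.4
```

```text
t8.33 pos [492.0, -264.8, 154.2] a -98.2 F [0.1, 0.4, -2.3] open 6.57
 shift now-axes [5.1, 9.42, 0.52] turned-axes [5.1, 9.42, 0.55] turn [-0.001, 0.004, 0.0]
```

```bash
python3 -m jog '[[[2.5,1,0.3],[0,0,0],6],[[1.5,2,0.2],[0,0,0],6],[[0.3,3,0],[0,0,0],6],[[0,2.5,0],[0,0,0],6],[[0,1,0],[0,0,0],6],[[0,0,0],[0,0,0],6]]'>/dev/null; python3 go.py 490 -316 29 -98.4
```

```text
t8.83 pos [489.4, -326.6, 56.1] a -98.8 F [-0.1, 1.1, -3.4] open 6.52
 shift now-axes [-1.08, 2.7, -0.13] turned-axes [-1.06, 2.71, -0.1] turn [-0.007, -0.007, 0.009]
```

```bash
python3 -m jog '[[[-0.8,1.1,0],[-0.007,-0.007,0.009],6],[[0,0.9,0],[0,0,0],6],[[0,0.5,0],[0,0,0],6],[[0,0.2,0],[0,0,0],6]]'>/dev/null; python3 go.py 490 -316 28 -98.4
```

```text
t9.17 pos [491.9, -318.4, 29.1] a -98.3 F [-0.4, 0.1, -2.3] open 6.56
 shift now-axes [-0.21, 0.11, -0.22] turned-axes [-0.21, 0.11, -0.22] turn [-0.001, 0.002, -0.0]
```

```bash
python3 -m jog '[[[0,0.15,0],[0,0,0],6],[[0,0.1,0],[0,0,0],6]]'; python3 -m jog '[[[0,0,0],[0,0,0],8.54],[[0,0,0],[0,0,0],8.54],[[0,-0.3,0],[0,0,0],8.54],[[0,-1,0],[0,0,0],8.54],[[0,-3,0],[0,0,0],8.54],[[0,-4,0],[0,0,0],8.54],[[0,-4,0],[0,0,0],8.54],[[0,-4,0],[0,-0.1,0],8.54],[[-1,-4,0],[0,-0.1,0],8.54],[[-2.5,-2,0],[0,-0.1,0],8.54],[[-3.5,-1,0],[0,-0.1,0],8.54]]'; python3 go.py 474 34 250 -75
```

```text
time_s: 9.33
eef_pos: [0.4927, -0.3184, 0.0281]
eef_rot: [-0.463, 0.463, -0.534, 0.535]
wrist_force: [-5.7, 2.0, 6.8]
opening: 0.767
time_s: 10.25
eef_pos: [0.4856, -0.252, 0.2769]
eef_rot: [-0.561, 0.562, -0.426, 0.433]
wrist_force: [0.4, 0.7, 0.6]
opening: 1.001
t10.25 pos [485.6, -252.0, 276.9] a -74.8 F [0.4, 0.7, 0.6] open 8.55
 shift now-axes [-27.93, 2.48, 6.37] turned-axes [-27.93, 2.69, 6.28] turn [-0.006, 0.004, 0.009]
```

```bash
python3 -m jog '[[[-3.6,0,0.8],[-0.006,0,0.009],8.54],[[-3.6,0,0.8],[0,0,0],8.54],[[-3.6,0,0.8],[0,0,0],8.54],[[-3.6,0,0.8],[0,0,0],8.54],[[-3.6,0,0.8],[0,0,0],8.54],[[-3.6,0,0.8],[0,0,0],8.54],[[-2.8,0,0.7],[0,0,0],8.54],[[-1.3,0.5,0.3],[0,0,0],8.54],[[-0.3,0.5,0.1],[0,0,0],8.54],[[0,0.3,0],[0,0,0],8.54],[[0,0.2,0],[0,0,0],8.54]]'>/dev/null; python3 go.py 474 34 148 -75
python3 - <<'E'
from bench import imaging
from h import *
W=cloud(imaging.camera('scene'))
for z in (.19,.16,.14):layer(W,z-.006,z+.015,(.43,.53,-.02,.09))
E
```

```text
t11.17 pos [474.2, 28.3, 281.0] a -74.3 F [0.3, 0.4, -0.2] open 8.51
 shift now-axes [-0.84, 13.28, -0.25] turned-axes [-0.56, 13.3, 0.13] turn [-0.029, 0.013, 0.021]
  n 311 px [289 137  23  17] rect mm [475.7, 32.5, 59.6, 59.3, 25.9] z 200.8
  n 150 px [289 152  22  11] rect mm [491.7, 41.0, 25.9, 57.1, 26.9] z 164.9
  n 153 px [288 157  23  13] rect mm [488.8, 38.9, 32.9, 60.3, 25.9] z 144.3
```

```bash
python3 -m jog '[[[-0.5,1.5,0],[-0.029,0.013,0.021],8.54],[[0,2.5,0],[0,0,0],8.54],[[0,2,0],[0,0,0],8.54],[[0,0.4,0],[0,0,0],8.54],[[0,0,0],[0,0,0],8.54]]'>/dev/null; python3 go.py 475 33 148 -75
```

```text
t11.63 pos [475.4, 26.0, 216.3] a -75.6 F [0.5, -0.2, 0.8] open 8.53
 shift now-axes [-0.7, 6.83, 0.13] turned-axes [-0.69, 6.83, 0.14] turn [-0.001, -0.01, 0.002]
```

```bash
python3 -m jog '[[[-0.6,0.3,0.1],[0,-0.01,0],8.54],[[-0.1,1.2,0],[0,0,0],8.54],[[-0.1,1.6,0],[0,0,0],8.54],[[-0.1,1.6,0],[0,0,0],8.54],[[0,1.2,0],[0,0,0],8.54],[[0,0.6,0],[0,0,0],8.54],[[0,0,0],[0,0,0],8.54]]'; python3 go.py 475 33 148 -75
```

```text
time_s: 12.22
eef_pos: [0.4784, 0.0331, 0.1525]
eef_rot: [0.562, -0.559, 0.427, -0.435]
wrist_force: [0.4, 0.4, 0.2]
opening: 1.005
t12.22 pos [478.4, 33.1, 152.5] a -75.1 F [0.4, 0.4, 0.2] open 8.58
 shift now-axes [-0.08, 0.44, -0.33] turned-axes [-0.08, 0.45, -0.33] turn [-0.011, -0.002, 0.006]
```

```bash
python3 -m jog '[[[0,0.4,-0.3],[-0.011,0,0.006],8.54],[[0,0.1,0],[0,0,0],5.4],[[0,0.05,0],[0,0,0],5.4],[[0,0.05,-0.05],[0,0,0],5.4],[[0,0.05,-0.05],[0,0,0],5.4],[[0,0.05,0],[0,0,0],5.4],[[0,0.05,0],[0,0,0],5.4]]'; python3 go.py 594 -331 73 -98.4
```

```text
time_s: 12.8
eef_pos: [0.4767, 0.0319, 0.1483]
eef_rot: [0.561, -0.56, 0.43, -0.432]
wrist_force: [-2.9, 1.3, 4.4]
opening: 0.691
t12.80 pos [476.7, 31.9, 148.3] a -75.1 F [-2.9, 1.3, 4.4] open 5.90
 shift now-axes [38.08, 7.6, 1.97] turned-axes [34.19, 7.53, 16.91] turn [-0.004, 0.407, 0.001]
```

```bash
python3 -m jog '[[[0,-2,0],[0,0,0],5.4],[[0,-3.5,0],[0,0,0],5.4],[[1.5,-1.5,0],[0,0,0],5.4],[[3,0,0],[0,0,0],5.4],[[3.6,0,0],[0,0,0],5.4],[[3.6,0,0],[0,0,0],5.4],[[3.6,0,0],[0,0,0],5.4],[[3.6,0,0],[0,0,0],5.4],[[3.6,0,0],[0,0.1,0],5.4],[[3.6,0,0.3],[0,0.1,0],5.4],[[3.6,0,0.7],[0,0.1,0],5.4],[[3,0,1],[0,0.1,0],5.4]]'>/dev/null; python3 go.py 594 -331 110 -98.4
```

```text
t13.80 pos [560.9, -293.7, 217.4] a -98.2 F [0.8, -0.5, -1.4] open 5.91
 shift now-axes [3.23, 10.74, 3.82] turned-axes [3.21, 10.74, 3.82] turn [0.001, 0.004, -0.001]
```

```bash
python3 -m jog '[[[1.2,0,2],[0,0,0],5.4],[[0.6,1.5,1.2],[0,0,0],5.4],[[0,3,0.5],[0,0,0],5.4],[[0,3,0],[0,0,0],5.4],[[0,1,0],[0,0,0],5.4],[[0,0,0],[0,0,0],5.4]]'>/dev/null; python3 go.py 594 -331 73 -98.4
```

```text
t14.30 pos [595.8, -330.0, 127.1] a -99.1 F [0.5, -0.4, -1.1] open 5.87
 shift now-axes [0.11, 5.41, -0.16] turned-axes [0.12, 5.41, -0.16] turn [-0.0, -0.013, 0.003]
```

```bash
python3 -m jog '[[[0,1.5,-0.1],[0,-0.013,0],5.4],[[0,1.5,0],[0,0,0],5.4],[[0,1.3,0],[0,0,0],5.4],[[0,0.7,0],[0,0,0],5.4],[[0,0.2,0],[0,0,0],5.4]]'>/dev/null; python3 go.py 594 -331 73 -98.4
```

```text
t14.72 pos [595.8, -330.1, 75.9] a -98.4 F [0.3, 0.0, -2.4] open 5.88
 shift now-axes [0.11, 0.29, -0.16] turned-axes [0.12, 0.29, -0.16] turn [-0.003, 0.001, 0.005]
```

```bash
python3 -m jog '[[[0,0.2,0],[0,0,0],5.4],[[0,0.15,0],[0,0,0],5.4],[[0,0.1,0],[0,0,0],5.4]]'; python3 go.py 594 -331 72.3 -98.4
```

```text
time_s: 14.97
eef_pos: [0.5966, -0.3303, 0.0724]
eef_rot: [-0.462, 0.463, -0.533, 0.537]
wrist_force: [0.3, 1.1, -0.1]
opening: 0.686
t14.97 pos [596.6, -330.3, 72.4] a -98.4 F [0.3, 1.1, -0.1] open 5.86
 shift now-axes [0.11, 0.01, -0.25] turned-axes [0.11, 0.01, -0.25] turn [-0.004, 0.001, 0.006]
```

```bash
python3 -m jog '[[[0,0.1,0],[0,0,0],5.4]]'; python3 -m jog '[[[0,0,0],[0,0,0],8.54],[[0,0,0],[0,0,0],8.54],[[0,-0.3,0],[0,0,0],8.54],[[0,-1,0],[0,0,0],8.54],[[0,-3,0],[0,0,0],8.54],[[0,-4,0],[0,0,0],8.54],[[0,-4,0],[0,0,0],8.54],[[0,-4,0],[0,-0.1,0],8.54],[[0,-2,0],[0,-0.12,0],8.54],[[-1.5,0,0],[0,-0.12,0],8.54],[[-3,0,0],[0,-0.12,0],8.54]]'; python3 go.py 554 -28.6 180 5.2;  python3 - <<'E'
from bench import imaging
import cv2
cv2.imwrite('pics/b.png',cv2.resize(imaging.camera('scene')['frame'][60:300,100:440,::-1],None,fx=2,fy=2))
E
```

```text
time_s: 15.05
eef_pos: [0.5968, -0.3303, 0.0723]
eef_rot: [-0.462, 0.463, -0.533, 0.538]
wrist_force: [-2.7, 2.3, 3.6]
opening: 0.686
time_s: 15.97
eef_pos: [0.5898, -0.29, 0.2739]
eef_rot: [-0.572, 0.576, -0.406, 0.419]
wrist_force: [-0.0, 1.0, 0.1]
opening: 0.998
t15.97 pos [589.8, -290.0, 273.9] a -71.4 F [-0.0, 1.0, 0.1] open 8.53
 shift now-axes [-26.08, 8.94, 4.89] turned-axes [-1.19, 9.39, 26.35] turn [0.006, -1.337, 0.02]
```

View pics/b.png

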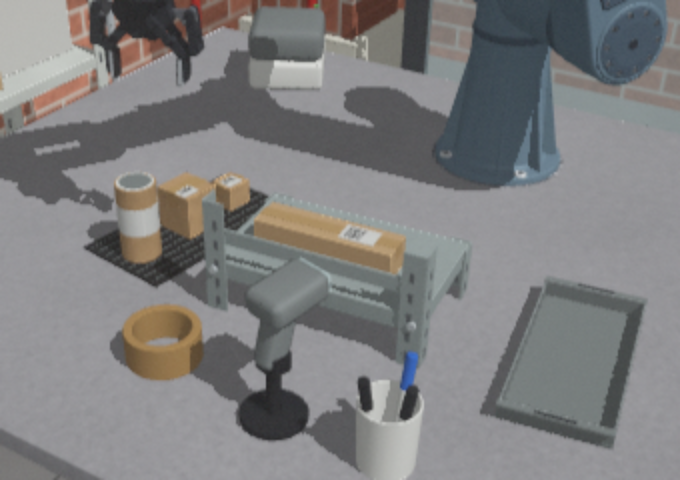

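Small carton (232,190), big carton (187,205) and tube (138,217) all stand upright on the mat, and the long carton is untouched. Now the long carton.

```bash
python3 -m jog '[[[-3.6,0.5,0.6],[0,0,0],8.54],[[-3.6,0.5,0.6],[0,0,0],8.54],[[-3.6,0.5,0.6],[0,0,0],8.54],[[-3.6,0.5,0.6],[0,0,0],8.54],[[-3.2,0.5,0.6],[0,-0.1,0],8.54],[[-2,0.5,1],[0,-0.12,0],8.54],[[-1,0,1],[0,-0.12,0],8.54],[[0,0,0],[0,-0.12,0],8.54],[[0,0,0],[0,-0.12,0],8.54],[[0,0,0],[0,-0.12,0],8.54],[[0,0,0],[0,-0.12,0],8.54],[[0,0,0],[0,-0.12,0],8.54]]'>/dev/null; python3 go.py 554 -28.6 180 5.2
python3 - <<'E'
from bench import imaging
from h import *
for n in('scene','top'):
  print(n);layer(cloud(imaging.camera(n)),.118,.132,(.5,.612,-.14,.09))
E
```

```text
t17.02 pos [563.5, -59.4, 255.4] a -15.2 F [-0.3, -0.5, 0.2] open 8.56
 shift now-axes [-2.0, 7.45, 2.8] turned-axes [-0.67, 7.54, 3.15] turn [0.017, -0.357, 0.034]
scene
  n 991 px [227 161  76  29] rect mm [556.2, -29.1, 61.4, 201.3, 5.3] z 126.1
top
  n 28 px [262 218   7  23] rect mm [552.2, -11.8, 2.8, 55.9, 72.3] z 125.3
  n 396 px [231 220  20  24] rect mm [547.4, 48.5, 46.9, 56.5, 88.8] z 125.6
```

```bash
python3 -m jog '[[[0,1,0],[0.017,-0.12,0.034],8.54],[[0,1,0],[0,-0.12,0],8.54],[[0,1,0.5],[0,-0.1,0],8.54],[[-0.6,1,2],[0,0,0],8.54],[[0,1,0.5],[0,0,0],8.54],[[0,0,0],[0,0,0],8.54]]'>/dev/null; python3 go.py 554.5 -28.8 91 5.2
```

```text
t17.62 pos [558.5, -30.9, 208.6] a 3.1 F [-0.7, -0.5, 0.2] open 8.54
 shift now-axes [-0.5, 11.76, 0.22] turned-axes [-0.38, 11.76, 0.24] turn [-0.001, -0.037, 0.01]
```

```bash
python3 -m jog '[[[-0.4,1.5,0.2],[0,-0.037,0.01],8.54],[[0,2,0],[0,0,0],8.54],[[0,2,0],[0,0,0],8.54],[[0,0.5,0],[0,0,0],8.54],[[0,0,0],[0,0,0],8.54]]'>/dev/null; python3 go.py 554.5 -28.8 91 5.2
```

```text
t18.03 pos [557.7, -31.3, 151.0] a 4.5 F [0.1, 0.2, 0.9] open 8.50
 shift now-axes [-0.34, 6.0, 0.29] turned-axes [-0.3, 6.0, 0.28] turn [0.003, -0.012, 0.006]
```

```bash
python3 -m jog '[[[-0.4,0.5,0.3],[0,-0.012,0],8.54],[[-0.1,1.5,0],[0,0,0],8.54],[[0,1.5,0],[0,0,0],8.54],[[0,1.4,0],[0,0,0],8.54],[[0,0.7,0],[0,0,0],8.54],[[0,0.1,0],[0,0,0],8.54]]'; python3 go.py 554.5 -28.8 91 5.2
```

```text
time_s: 18.53
eef_pos: [0.5573, -0.0309, 0.0994]
eef_rot: [-0.704, 0.709, 0.037, -0.025]
wrist_force: [0.2, -0.1, 0.3]
opening: 1.002
t18.53 pos [557.3, -30.9, 99.4] a 5.0 F [0.2, -0.1, 0.3] open 8.56
 shift now-axes [-0.28, 0.84, 0.24] turned-axes [-0.26, 0.84, 0.24] turn [0.008, -0.003, 0.017]
```

```bash
python3 -m jog '[[[-0.2,0.5,0.2],[0.008,0,0.017],8.54],[[0,0.4,0],[0,0,0],5],[[0,0.1,0],[0,0,0],5],[[0,0.05,0],[0,0,0],5],[[0,0.05,0],[0,0,0],5],[[0,0.05,0],[0,0,0],5],[[0,0.05,0],[0,0,0],5]]'; python3 go.py 501 311.6 60 -81.9
```

```text
time_s: 19.12
eef_pos: [0.557, -0.0296, 0.0913]
eef_rot: [-0.706, 0.707, 0.032, -0.03]
wrist_force: [-2.5, -0.2, 5.7]
opening: 0.635
t19.12 pos [557.0, -29.6, 91.3] a 5.0 F [-2.5, -0.2, 5.7] open 5.42
 shift now-axes [-2.59, 3.11, 34.48] turned-axes [-34.57, 3.13, -0.73] turn [-0.001, 1.517, 0.002]
```

```bash
python3 -m jog '[[[0,-2,0],[0,0,0],5],[[0,-3.5,0],[0,0,0],5],[[0,-3.5,0],[0,0,0],5],[[0,-3,0],[0,0,0],5],[[0,0,1.5],[0,0,0],5],[[0,0,3],[0,0,0],5],[[-0.3,0,3.6],[0,0,0],5],[[-0.3,0,3.6],[0,0,0],5],[[-0.3,0,3.6],[0,0,0],5],[[-0.3,0,3.6],[0,0,0],5],[[-0.3,0,3.6],[0,0,0],5],[[-0.3,0,3.6],[0,0.1,0],5]]'>/dev/null; python3 go.py 501 311.6 150 -81.9
```

```text
t20.12 pos [512.6, 232.0, 208.3] a -1.5 F [1.4, -0.3, -5.3] open 5.43
 shift now-axes [-1.33, 5.83, 7.93] turned-axes [-8.05, 5.83, -0.03] turn [0.005, 1.404, -0.006]
```

```bash
python3 -m jog '[[[-0.5,0,3],[0,0.12,0],5],[[-0.8,0,2],[0,0.12,0],5],[[-0.5,0,0.5],[0,0.12,0],5],[[0,0,0],[0,0.12,0],5],[[0,0,0],[0,0.12,0],5],[[0,0,0],[0,0.12,0],5],[[0,0,0],[0,0.12,0],5],[[0,0,0],[0,0.12,0],5],[[0,0,0],[0,0.12,0],5],[[0,0,0],[0,0.12,0],5],[[0,0,0],[0,0.12,0],5],[[0,0,0],[0,0.06,0],5]]'>/dev/null; python3 go.py 501 311.6 100 -81.9
```

```text
t21.12 pos [487.7, 301.2, 194.2] a -83.7 F [0.2, -0.5, -4.6] open 5.40
 shift now-axes [-0.88, 9.38, 1.67] turned-axes [-0.84, 9.42, 1.46] turn [0.025, -0.032, -0.001]
```

```bash
python3 -m jog '[[[-0.8,1,1.4],[0.025,-0.032,0],5],[[0,2.5,0],[0,0,0],5],[[0,3,0],[0,0,0],5],[[0,2.5,0],[0,0,0],5],[[0,1,0],[0,0,0],5],[[0,0,0],[0,0,0],5]]'>/dev/null; python3 go.py 501 311.6 16 -81.9
```

```text
t21.62 pos [499.8, 311.0, 87.1] a -82.1 F [-0.2, -0.0, -4.0] open 5.39
 shift now-axes [-0.03, 7.11, 0.13] turned-axes [-0.04, 7.11, 0.13] turn [0.0, -0.003, -0.001]
```

```bash
python3 -m jog '[[[0,1.5,0],[0,0,0],5],[[0,2,0],[0,0,0],5],[[0,1.5,0],[0,0,0],5],[[0,1,0],[0,0,0],5],[[0,0.5,0],[0,0,0],5],[[0,0.1,0],[0,0,0],5]]'>/dev/null; python3 go.py 501 311.6 15.3 -81.9
```

```text
t22.12 pos [502.7, 312.3, 23.0] a -82.1 F [-0.8, -0.4, -3.9] open 5.43
 shift now-axes [0.05, 0.77, -0.18] turned-axes [0.04, 0.77, -0.17] turn [-0.004, -0.003, -0.002]
```

```bash
python3 -m jog '[[[0,0.4,0],[0,0,0],5],[[0,0.25,0],[0,0,0],5],[[0,0.15,0],[0,0,0],5],[[0,0.15,0],[0,0,0],5]]'; python3 go.py 501 311.6 15.3 -81.9
```

```text
time_s: 22.45
eef_pos: [0.5052, 0.3133, 0.0163]
eef_rot: [0.537, -0.53, 0.463, -0.465]
wrist_force: [-1.0, -0.7, -3.7]
opening: 0.634
t22.45 pos [505.2, 313.3, 16.3] a -82.0 F [-1.0, -0.7, -3.7] open 5.41
 shift now-axes [0.11, 0.09, -0.44] turned-axes [0.11, 0.1, -0.44] turn [-0.009, -0.003, -0.004]
```

```bash
python3 -m jog '[[[0,0.2,0],[0,0,0],5],[[0,0.12,0],[0,0,0],5]]'; python3 -m jog '[[[0,0,0],[0,0,0],7],[[0,0,0],[0,0,0],7],[[0,0,0],[0,0,0],7],[[0,-0.5,0],[0,0,0],7],[[0,-2,0],[0,0,0],7],[[0,-3,0],[0,0,0],7],[[0,-4,0],[0,0,0],8.54],[[0,-4,0],[0,0,0],8.54],[[0,-4,0],[0,0,0],8.54],[[0,-4,0],[0,0.04,0],8.54],[[2,-2,0.5],[0,0.1,0],8.54],[[3.5,0,1],[0,0.1,0],8.54]]'; python3 go.py 596.8 -330.3 230 -98.4;  python3 - <<'E'
from bench import imaging
import cv2
c=imaging.camera('scene')
from h import *
layer(cloud(c),.042,.057,(.3,.7,.2,.42))
cv2.imwrite('pics/c.png',cv2.resize(c['frame'][60:300,100:440,::-1],None,fx=2,fy=2))
E
```

```text
time_s: 22.62
eef_pos: [0.5056, 0.3135, 0.0154]
eef_rot: [0.537, -0.53, 0.463, -0.465]
wrist_force: [-5.7, -1.9, 8.6]
opening: 0.636
time_s: 23.62
eef_pos: [0.52, 0.2619, 0.267]
eef_rot: [-0.481, 0.468, -0.523, 0.526]
wrist_force: [1.8, -0.3, 0.6]
opening: 0.999
t23.62 pos [520.0, 261.9, 267.0] a -95.7 F [1.8, -0.3, 0.6] open 8.53
 shift now-axes [58.19, 3.3, 13.5] turned-axes [57.46, 3.7, 16.24] turn [-0.015, 0.046, -0.011]
  n 1118 px [371 205  36  53] rect mm [507.6, 313.2, 207.7, 55.1, 8.0] z 50.3
```

View pics/c.png

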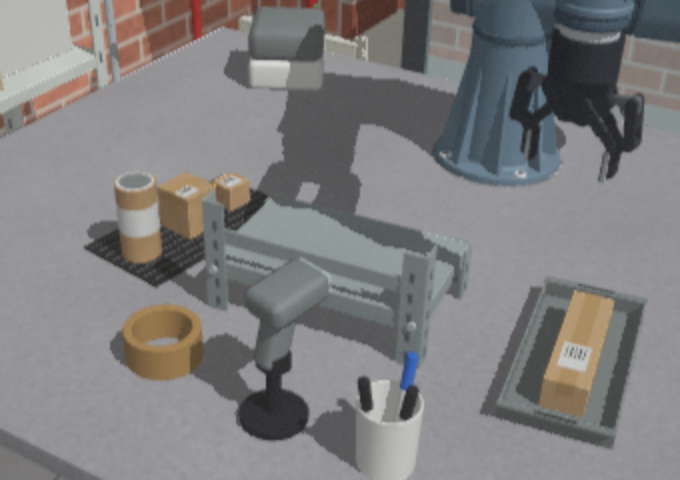

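The long carton (580,350) lies flat and centred in the tray, 6 mm off. Back to the tube.

```bash
python3 -m jog '[[[3.5,0,0.8],[0,0.046,0],8.54],[[3.8,0,1],[0,0,0],8.54],[[3.8,0,1],[0,0,0],8.54],[[3.8,0,1],[0,0,0],8.54],[[3.8,0,1],[0,0,0],8.54],[[3.8,0,1],[0,0,0],8.54],[[3.8,0,1],[0,0,0],8.54],[[3.8,0,1],[0,0,0],8.54],[[3.8,0,1],[0,0,0],8.54],[[3.8,0,1],[0,0,0],8.54],[[3.8,0,1],[0,0,0],8.54],[[3.8,0,1],[0,0,0],8.54]]'>/dev/null; python3 go.py 596.8 -330.3 200 -98.4
```

```text
t24.67 pos [571.5, -226.5, 272.5] a -98.5 F [0.6, 0.2, -0.1] open 8.50
 shift now-axes [9.96, 7.27, 3.8] turned-axes [9.9, 7.25, 4.02] turn [-0.032, -0.002, -0.01]
```

```bash
python3 -m jog '[[[3.2,0.5,1.2],[-0.032,0,-0.01],8.54],[[2.8,0.5,1.2],[0,0,0],8.54],[[1.5,1,0.8],[0,0,0],8.54],[[0.4,1,0.2],[0,0,0],8.54],[[0,0.5,0],[0,0,0],8.54],[[0,0,0],[0,0,0],8.54]]'>/dev/null; python3 go.py 596.8 -330.3 72.3 -98.4
```

```text
t25.17 pos [592.0, -324.2, 236.3] a -99.1 F [-0.3, 0.5, 0.2] open 8.55
 shift now-axes [0.47, 16.4, 0.55] turned-axes [0.53, 16.4, 0.56] turn [-0.001, -0.012, 0.003]
```

```bash
python3 -m jog '[[[0.5,1.5,0.5],[0,-0.012,0],8.54],[[0,3,0],[0,0,0],8.54],[[0,2.5,0],[0,0,0],8.54],[[0,0.8,0],[0,0,0],8.54],[[0,0,0],[0,0,0],8.54]]'>/dev/null; python3 go.py 596.8 -330.3 72.3 -98.4
```

```text
t25.58 pos [597.9, -323.5, 160.2] a -98.0 F [-0.6, 0.0, 0.6] open 8.59
 shift now-axes [0.65, 8.79, -0.06] turned-axes [0.69, 8.79, -0.01] turn [-0.005, 0.008, 0.004]
```

```bash
python3 -m jog '[[[0.6,1,0],[0,0.008,0],8.54],[[0.2,1.5,0],[0,0,0],8.54],[[0.1,0.5,0],[0,0,0],8.54],[[0,0,0],[0,0,0],8.54]]'>/dev/null; python3 go.py 596.8 -330.3 72.3 -98.4
```

```text
t25.92 pos [598.8, -331.9, 132.6] a -98.3 F [-0.7, 0.2, -0.1] open 8.54
 shift now-axes [-0.17, 6.03, -0.28] turned-axes [-0.13, 6.03, -0.22] turn [-0.01, 0.002, 0.006]
```

```bash
python3 -m jog '[[[-0.1,1.2,-0.2],[-0.01,0.002,0.006],8.54],[[0,1.8,0],[0,0,0],8.54],[[0,1.5,0],[0,0,0],8.54],[[0,0.9,0],[0,0,0],8.54],[[0,0.3,0],[0,0,0],8.54],[[0,0,0],[0,0,0],8.54]]'>/dev/null; python3 go.py 596.8 -330.3 72.3 -98.4
```

```text
t26.42 pos [597.8, -332.1, 73.1] a -98.5 F [-0.0, -0.5, 0.2] open 8.52
 shift now-axes [-0.16, 0.08, -0.13] turned-axes [-0.16, 0.08, -0.13] turn [-0.001, -0.001, 0.001]
```

```bash
python3 -m jog '[[[-0.15,0.1,-0.1],[0,0,0],8.54],[[0,0.05,0],[0,0,0],5.4],[[0,0.05,0],[0,0,0],5.4],[[0,0.05,0],[0,0,0],5.4],[[0,0.05,0],[0,0,0],5.4],[[0,0.05,-0.05],[0,0,0],5.4],[[0,0.05,0],[0,0,0],5.4]]'; python3 go.py 476.7 31.9 220 -75.1
```

```text
time_s: 27.0
eef_pos: [0.5981, -0.331, 0.072]
eef_rot: [-0.462, 0.461, -0.534, 0.537]
wrist_force: [-0.1, 0.6, 2.1]
opening: 0.693
t27.00 pos [598.1, -331.0, 72.0] a -98.5 F [-0.1, 0.6, 2.1] open 5.92
 shift now-axes [-34.07, -14.98, -17.27] turned-axes [-38.19, -14.8, -2.4] turn [-0.004, -0.408, 0.004]
```

```bash
python3 -m jog '[[[0,-2,0],[0,0,0],5.4],[[0,-3.5,0],[0,0,0],5.4],[[0,-4,0],[0,0,0],5.4],[[-1,-3.5,-1],[0,-0.1,0],5.4],[[-2.5,-2,-1],[0,-0.1,0],5.4],[[-3.5,0,-0.5],[0,-0.1,0],5.4],[[-3.6,0,0],[0,-0.1,0],5.4],[[-3.6,0,0],[0,0,0],5.4],[[-3.6,0,0],[0,0,0],5.4],[[-3.6,0,0],[0,0,0],5.4],[[-3.6,0,0],[0,0,0],5.4],[[-3.6,0,0],[0,0,0],5.4]]'>/dev/null; python3 go.py 477.5 32.2 215 -75.1
```

```text
t28.00 pos [515.3, -46.7, 225.7] a -75.0 F [-0.1, 0.6, -2.0] open 5.91
 shift now-axes [-8.6, 1.03, -1.62] turned-axes [-8.59, 1.07, -1.63] turn [-0.003, 0.001, 0.005]
```

```bash
python3 -m jog '[[[-2.8,0,-0.6],[0,0,0],5.4],[[-2.2,0.5,-0.5],[0,0,0],5.4],[[-1.2,1,-0.3],[0,0,0],5.4],[[-0.4,1.5,0],[0,0,0],5.4],[[0,1,0],[0,0,0],5.4],[[0,0,0],[0,0,0],5.4]]'>/dev/null; python3 go.py 477.5 32.2 148 -75.1
```

```text
t28.50 pos [479.6, 24.2, 184.7] a -74.5 F [-0.2, 0.1, -2.1] open 5.92
 shift now-axes [-0.84, 3.67, -0.01] turned-axes [-0.82, 3.67, 0.0] turn [-0.006, 0.01, 0.004]
```

```bash
python3 -m jog '[[[-0.7,0.8,0],[-0.006,0.01,0.004],5.4],[[-0.1,1,0],[0,0,0],5.4],[[0,0.7,0],[0,0,0],5.4],[[0,0.3,0],[0,0,0],5.4],[[0,0,0],[0,0,0],5.4]]'>/dev/null; python3 go.py 477.5 32.2 148 -75.1
```

```text
t28.92 pos [478.6, 30.6, 154.5] a -75.3 F [0.1, -0.2, -1.9] open 5.91
 shift now-axes [-0.19, 0.65, -0.06] turned-axes [-0.19, 0.65, -0.06] turn [0.001, -0.004, -0.0]
```

```bash
python3 -m jog '[[[-0.1,0.3,-0.05],[0,0,0],5.4],[[0,0.25,0],[0,0,0],5.4],[[0,0.15,0],[0,0,0],5.4],[[0,0.1,0],[0,0,0],5.4]]'; python3 go.py 477.5 32.2 148 -75.1
```

```text
time_s: 29.25
eef_pos: [0.4789, 0.0307, 0.148]
eef_rot: [0.56, -0.56, 0.432, -0.432]
wrist_force: [-6.0, 1.3, 12.7]
opening: 0.692
t29.25 pos [478.9, 30.7, 148.0] a -75.4 F [-6.0, 1.3, 12.7] open 5.91
 shift now-axes [-0.18, -0.0, -0.1] turned-axes [-0.18, -0.0, -0.1] turn [-0.0, -0.005, 0.0]
```

```bash
python3 -m jog '[[[0,0,0],[0,0,0],8.54],[[0,0,0],[0,0,0],8.54],[[0,-0.3,0],[0,0,0],8.54],[[0,-1,0],[0,0,0],8.54],[[0,-3,0],[0,0,0],8.54],[[0,-3.5,0],[0,0,0],8.54],[[0,-3,0],[0,0,0],8.54],[[1,-0.5,0],[0,0,0],8.54],[[3,0,0],[0,0.1,0],8.54],[[3.6,0,0],[0,0.1,0],8.54],[[3.6,0,0],[0,0.1,0],8.54],[[3.6,0,0],[0,0.1,0],8.54]]'>/dev/null; python3 go.py 492.7 -318.4 180 -98.3
python3 - <<'E'
from bench import imaging
from h import *
W=cloud(imaging.camera('scene'))
for z in (.19,.14):layer(W,z-.006,z+.015,(.43,.53,-.02,.09))
E
```

```text
t30.25 pos [497.7, -115.6, 276.3] a -98.4 F [0.1, 0.5, -1.1] open 8.54
 shift now-axes [20.13, 9.66, 2.35] turned-axes [20.14, 9.63, 2.43] turn [-0.013, -0.002, 0.0]
  n 312 px [288 137  23  17] rect mm [477.6, 29.9, 60.2, 61.9, 75.3] z 200.7
  n 145 px [287 159  23  11] rect mm [492.6, 36.9, 33.3, 60.2, 22.7] z 144.3
```

Tube is back within about 3 mm. Now the big carton.

```bash
python3 -m jog '[[[3.6,0.5,0.4],[-0.013,0,0],8.54],[[3.6,1,0.4],[0,0,0],8.54],[[3.6,1.5,0.4],[0,0,0],8.54],[[3.6,1.5,0.4],[0,0,0],8.54],[[2.7,1.5,0.3],[0,0,0],8.54],[[1.3,1.5,0.2],[0,0,0],8.54],[[0.4,1,0],[0,0,0],8.54],[[0,0.5,0],[0,0,0],8.54],[[0,0,0],[0,0,0],8.54]]'>/dev/null; python3 go.py 492.7 -318.4 28.1 -98.3
```

```text
t31.05 pos [487.7, -323.3, 189.1] a -99.3 F [0.3, -0.0, 0.1] open 8.51
 shift now-axes [-0.7, 16.09, 0.29] turned-axes [-0.56, 16.1, 0.43] turn [-0.008, -0.017, 0.008]
```

```bash
python3 -m jog '[[[-0.5,1.5,0.3],[-0.008,-0.017,0.008],8.54],[[0,2.5,0],[0,0,0],8.54],[[0,2.5,0],[0,0,0],8.54],[[0,0.8,0],[0,0,0],8.54],[[0,0,0],[0,0,0],8.54]]'>/dev/null; python3 go.py 492.7 -318.4 28.1 -98.3
```

```text
t31.47 pos [495.8, -314.6, 120.0] a -97.9 F [0.2, 0.3, 0.6] open 8.53
 shift now-axes [0.39, 9.19, -0.31] turned-axes [0.42, 9.19, -0.25] turn [-0.006, 0.007, 0.003]
```

```bash
python3 -m jog '[[[0.4,1,-0.2],[-0.006,0.007,0.003],8.54],[[0,1.5,0],[0,0,0],8.54],[[0,0.7,0],[0,0,0],8.54],[[0,0,0],[0,0,0],8.54]]'>/dev/null; python3 go.py 492.7 -318.4 28.1 -98.3
```

```text
t31.80 pos [496.2, -318.6, 91.8] a -98.1 F [-1.1, -0.3, 0.5] open 8.56
 shift now-axes [0.0, 6.37, -0.38] turned-axes [0.03, 6.37, -0.35] turn [-0.005, 0.003, 0.004]
```

```bash
python3 -m jog '[[[0,1.2,-0.3],[-0.005,0.003,0.004],8.54],[[0,1.6,-0.1],[0,0,0],8.54],[[0,1.5,-0.1],[0,0,0],8.54],[[0,1.2,0],[0,0,0],8.54],[[0,0.5,0],[0,0,0],8.54],[[0,0.1,0],[0,0,0],8.54]]'>/dev/null; python3 go.py 492.7 -318.4 28.1 -98.3
```

```text
t32.30 pos [493.4, -321.0, 31.7] a -98.4 F [-0.6, 0.9, 0.5] open 8.53
 shift now-axes [-0.25, 0.35, -0.11] turned-axes [-0.25, 0.36, -0.11] turn [-0.006, -0.001, 0.004]
```

```bash
python3 -m jog '[[[-0.25,0.3,-0.1],[0,0,0],8.54],[[0,0.15,0],[0,0,0],6],[[0,0.05,0],[0,0,0],6],[[0,0.05,0],[0,0,0],6],[[0,0.05,0],[0,0,0],6],[[0,0.05,0],[0,0,0],6]]'; python3 go.py 484 -87.2 165 -80.8
```

```text
time_s: 32.8
eef_pos: [0.4936, -0.319, 0.0272]
eef_rot: [-0.462, 0.462, -0.532, 0.538]
wrist_force: [-2.4, 0.7, 4.5]
opening: 0.772
t32.80 pos [493.6, -319.0, 27.2] a -98.4 F [-2.4, 0.7, 4.5] open 6.60
 shift now-axes [-22.72, -13.94, -4.22] turned-axes [-23.04, -13.78, 2.75] turn [-0.006, -0.306, 0.007]
```

```bash
python3 -m jog '[[[0,-2,0],[0,0,0],6],[[0,-3.5,0],[0,0,0],6],[[0,-3.8,0],[0,0,0],6],[[-1,-3,0],[0,-0.1,0],6],[[-2.5,-1,0],[0,-0.1,0],6],[[-3.5,0,0],[0,-0.1,0],6],[[-3.5,0,0.4],[0,0,0],6],[[-3.5,0,0.4],[0,0,0],6],[[-3,0,0.4],[0,0,0],6]]'>/dev/null; python3 go.py 484.9 -87.4 140 -80.8
```

```text
t33.55 pos [488.3, -147.9, 164.4] a -80.9 F [-0.1, -0.0, -2.3] open 6.55
 shift now-axes [-6.04, 2.39, 0.61] turned-axes [-6.02, 2.44, 0.63] turn [-0.008, -0.001, 0.009]
```

```bash
python3 -m jog '[[[-2,0,0.3],[-0.008,0,0.009],6],[[-1.7,0.5,0.2],[0,0,0],6],[[-0.9,0.8,0.1],[0,0,0],6],[[-0.3,1,0],[0,0,0],6],[[0,0.5,0],[0,0,0],6],[[0,0,0],[0,0,0],6]]'>/dev/null; python3 go.py 484.9 -87.4 103.3 -80.8
```

```text
t34.05 pos [484.6, -90.0, 133.5] a -80.5 F [-0.7, 0.6, -3.4] open 6.55
 shift now-axes [-0.24, 3.02, 0.08] turned-axes [-0.25, 3.02, 0.07] turn [0.0, 0.006, -0.001]
```

```bash
python3 -m jog '[[[-0.2,0.8,0],[0,0.006,0],6],[[0,0.9,0],[0,0,0],6],[[0,0.5,0],[0,0,0],6],[[0,0.2,0],[0,0,0],6],[[0,0.05,0],[0,0,0],6]]'>/dev/null; python3 go.py 484.9 -87.4 103.3 -80.8
```

```text
t34.47 pos [484.0, -91.5, 105.2] a -81.1 F [-0.2, 0.2, -3.1] open 6.51
 shift now-axes [-0.39, 0.19, 0.15] turned-axes [-0.39, 0.19, 0.15] turn [0.002, -0.005, -0.001]
```

```bash
python3 -m jog '[[[-0.45,0,0.1],[0,-0.005,0],6],[[0,0.05,0],[0,0,0],6],[[0,0.15,0],[0,0,0],6],[[0,0.12,0],[0,0,0],6]]'; python3 go.py 484.9 -87.4 103.3 -80.8
```

```text
time_s: 34.8
eef_pos: [0.4847, -0.0874, 0.1034]
eef_rot: [-0.538, 0.539, -0.459, 0.458]
wrist_force: [-8.9, 2.7, 16.8]
opening: 0.764
t34.80 pos [484.7, -87.4, 103.4] a -80.8 F [-8.9, 2.7, 16.8] open 6.53
 shift now-axes [0.01, 0.01, 0.02] turned-axes [0.01, 0.01, 0.02] turn [0.002, -0.001, -0.001]
```

```bash
python3 -m jog '[[[0,0,0],[0,0,0],8.54],[[0,0,0],[0,0,0],8.54],[[0,-0.3,0],[0,0,0],8.54],[[0,-1,0],[0,0,0],8.54],[[0,-3,0],[0,0,0],8.54],[[0,-3.5,0],[0,0,0],8.54],[[1,-2,0],[0,0,0],8.54],[[3,0,0],[0,0.1,0],8.54],[[3.6,0,-1],[0,0.1,0],8.54],[[3.6,0,-1.5],[0,0.1,0],8.54],[[3.6,0,-1.5],[0,0,0],8.54]]'>/dev/null; python3 go.py 402.1 -303.9 120 -98.1
python3 - <<'E'
from bench import imaging
from h import *
for n in('scene','top'):
  W=cloud(imaging.camera(n));print(n)
  layer(W,.145,.156,(.43,.53,-.15,-.03)); layer(W,.195,.207,(.43,.53,-.02,.09)); layer(W,.036,.049,(.33,.45,-.36,-.25))
E
```

```text
t35.72 pos [452.2, -232.4, 217.1] a -98.1 F [0.6, -0.2, -0.5] open 8.54
 shift now-axes [7.74, 9.7, -4.07] turned-axes [7.78, 9.71, -3.95] turn [-0.012, 0.0, 0.004]
scene
  n 304 px [245 142  29  16] rect mm [485.4, -87.7, 71.2, 67.3, 9.7] z 151.2
  n 226 px [288 137  23  13] rect mm [477.9, 30.9, 61.5, 58.9, 6.3] z 202.1
  n 130 px [206 146  19  11] rect mm [401.5, -300.8, 45.1, 51.4, 81.9] z 44.7
top
  n 714 px [282 243  31  30] rect mm [482.4, -86.7, 62.3, 66.1, 9.7] z 150.7
  n 532 px [235 251  26  26] rect mm [473.4, 30.7, 57.2, 57.0, 88.8] z 201.5
```

```bash
python3 -m jog '[[[2.5,0.5,-1.3],[-0.012,0,0],8.54],[[1.9,1.5,-1.1],[0,0,0],8.54],[[0.9,2.5,-0.5],[0,0,0],8.54],[[0.3,2.5,-0.2],[0,0,0],8.54],[[0,1.5,0],[0,0,0],8.54],[[0,0.3,0],[0,0,0],8.54],[[0,0,0],[0,0,0],8.54]]'>/dev/null; python3 go.py 402.1 -303.9 17.1 -98.1
```

```text
t36.40 pos [413.2, -291.4, 134.0] a -98.3 F [0.0, 0.2, 0.2] open 8.55
 shift now-axes [1.26, 11.7, -1.03] turned-axes [1.39, 11.69, -0.93] turn [-0.009, -0.004, 0.011]
```

```bash
python3 -m jog '[[[1.3,1,-0.9],[-0.009,-0.004,0.011],8.54],[[0.1,1.5,-0.1],[0,0,0],8.54],[[0,1.8,0],[0,0,0],8.54],[[0,0.8,0],[0,0,0],8.54],[[0,0,0],[0,0,0],8.54]]'>/dev/null; python3 go.py 402.1 -303.9 17.1 -98.1
```

```text
t36.82 pos [406.5, -305.5, 89.1] a -97.8 F [-0.2, 0.0, 0.3] open 8.54
 shift now-axes [-0.14, 7.2, -0.51] turned-axes [-0.1, 7.2, -0.45] turn [-0.008, 0.006, 0.006]
```

```bash
python3 -m jog '[[[-0.1,1.2,-0.4],[-0.008,0.006,0.006],8.54],[[0,1.7,-0.1],[0,0,0],8.54],[[0,1.6,-0.1],[0,0,0],8.54],[[0,1.2,0],[0,0,0],8.54],[[0,0.6,0],[0,0,0],8.54],[[0,0.2,0],[0,0,0],8.54]]'>/dev/null; python3 go.py 402.1 -303.9 17.1 -98.1
```

```text
t37.32 pos [404.9, -305.8, 26.8] a -98.0 F [-0.2, 0.3, -0.4] open 8.56
 shift now-axes [-0.15, 0.97, -0.31] turned-axes [-0.15, 0.97, -0.3] turn [-0.006, 0.002, 0.006]
```

```bash
python3 -m jog '[[[-0.15,0.6,-0.3],[-0.006,0,0.006],8.54],[[0,0.4,-0.1],[0,0,0],8.54],[[0,0.2,-0.05],[0,0,0],3],[[0,0.05,0],[0,0,0],3],[[0,0.05,0],[0,0,0],3],[[0,0.05,0],[0,0,0],3],[[0,0.05,0],[0,0,0],3],[[0,0.05,0],[0,0,0],3]]'; python3 go.py 489.2 -91.9 215 -75.2
```

```text
time_s: 37.98
eef_pos: [0.4021, -0.3051, 0.0145]
eef_rot: [-0.464, 0.464, -0.532, 0.535]
wrist_force: [-3.0, 2.7, 8.2]
opening: 0.48
t37.98 pos [402.1, -305.1, 14.5] a -98.0 F [-3.0, 2.7, 8.2] open 4.10
 shift now-axes [-22.28, -20.08, 5.73] turned-axes [-18.39, -20.05, 13.87] turn [-0.002, -0.397, 0.003]
```

```bash
python3 -m jog '[[[0,-1.5,0],[0,0,0],3],[[0,-3.5,0],[0,0,0],3],[[0,-4,0],[0,0,0],3],[[0,-4,0],[0,0,0],3],[[-0.5,-3.5,0],[0,-0.1,0],3],[[-1.5,-2.5,0.5],[0,-0.1,0],3],[[-2.5,0,1.5],[0,-0.1,0],3],[[-2.7,0,2],[0,-0.1,0],3],[[-2.7,0,2],[0,0,0],3],[[-2.7,0,2],[0,0,0],3]]'>/dev/null; python3 go.py 489.2 -91.9 195 -75.2
```

```text
t38.82 pos [460.0, -166.4, 214.7] a -74.5 F [0.3, 0.0, -0.4] open 4.12
 shift now-axes [-6.41, 1.96, 4.79] turned-axes [-6.46, 1.97, 4.72] turn [-0.003, 0.012, 0.004]
```

```bash
python3 -m jog '[[[-2,0,1.4],[0,0.012,0],3],[[-1.7,0,1.3],[0,0,0],3],[[-1,0.4,0.7],[0,0,0],3],[[-0.3,0.6,0.2],[0,0,0],3],[[0,0.3,0],[0,0,0],3],[[0,0,0],[0,0,0],3]]'>/dev/null; python3 go.py 489.2 -91.9 161.1 -75.2
```

```text
t39.32 pos [483.4, -99.3, 200.9] a -74.8 F [-0.4, 0.5, -0.9] open 4.07
 shift now-axes [-0.58, 3.98, 0.73] turned-axes [-0.57, 3.98, 0.75] turn [-0.005, 0.008, 0.004]
```

```bash
python3 -m jog '[[[-0.6,0.7,0.7],[-0.005,0.008,0.004],3],[[0,1,0],[0,0,0],3],[[0,0.8,0],[0,0,0],3],[[0,0.3,0],[0,0,0],3],[[0,0,0],[0,0,0],3]]'>/dev/null; python3 go.py 489.2 -91.9 161.1 -75.2
```

```text
t39.73 pos [486.9, -95.9, 169.8] a -75.5 F [-1.1, -0.2, -2.2] open 4.10
 shift now-axes [-0.33, 0.87, 0.32] turned-axes [-0.33, 0.87, 0.32] turn [0.002, -0.005, 0.0]
```

```bash
python3 -m jog '[[[-0.35,0.4,0.25],[0,-0.005,0],3],[[0,0.3,0],[0,0,0],3],[[0,0.15,0],[0,0,0],3],[[0,0.1,0],[0,0,0],3]]'; python3 go.py 489.2 -91.9 161.1 -75.2
```

```text
time_s: 40.07
eef_pos: [0.4885, -0.093, 0.1606]
eef_rot: [-0.559, 0.561, -0.432, 0.431]
wrist_force: [-5.8, 1.6, 15.4]
opening: 0.481
t40.07 pos [488.5, -93.0, 160.6] a -75.3 F [-5.8, 1.6, 15.4] open 4.10
 shift now-axes [-0.09, -0.05, 0.1] turned-axes [-0.09, -0.05, 0.1] turn [0.002, -0.001, 0.0]
```

```bash
python3 -m jog '[[[0,0,0],[0,0,0],8.54],[[0,0,0],[0,0,0],8.54],[[0,-0.3,0],[0,0,0],8.54],[[0,-1,0],[0,0,0],8.54],[[0,-3,0],[0,0,0],8.54],[[0,-3.5,0],[0,0,0],8.54],[[0,-2,0],[0,0,0],8.54],[[3,0,-1.5],[0,0,0],8.54],[[3.4,0,-2],[0,0,0],8.54],[[3.4,0,-2],[0,0,0],8.54],[[3.4,0,-2],[0,0,0],8.54],[[3.4,0,-2],[0,0,0],8.54]]'>/dev/null; python3 -m jog '[[[1,0,-1],[0,0,0],8.54],[[0,0,0],[0,0,0],8.54],[[0,0,0],[0,0,0],8.54],[[0,0,0],[0,0,0],8.54],[[0,0,0],[0,0,0],8.54]]'
python3 - <<'E'
from bench import imaging
from h import *
for n in('scene','top'):
  c=imaging.camera(n);W=cloud(c);print(n)
  layer(W,.143,.156,(.43,.53,-.15,-.03)); layer(W,.183,.206,(.43,.53,-.15,.09)); layer(W,.042,.057,(.3,.7,.2,.42))
  cv2.imwrite('pics/d_%s.png'%n,cv2.resize(c['frame'][60:320,100:440,::-1],(390,298)))
cv2.imwrite('pics/d.png',cv2.hconcat([cv2.imread('pics/d_scene.png'),cv2.imread('pics/d_top.png')]))
E
```

```text
time_s: 41.48
eef_pos: [0.4331, -0.2977, 0.2792]
eef_rot: [-0.561, 0.562, -0.423, 0.436]
wrist_force: [0.4, -1.1, -1.0]
opening: 0.998
scene
  n 200 px [245 144  29  14] rect mm [484.5, -86.7, 70.7, 66.3, 9.7] z 151.1
  n 167 px [248 131  19  12] rect mm [488.4, -92.6, 50.3, 41.6, 16.5] z 190.8
  n 321 px [288 137  23  17] rect mm [477.3, 30.4, 60.7, 57.9, 39.0] z 200.9
  n 1117 px [371 205  36  52] rect mm [507.1, 313.2, 208.1, 55.0, 8.1] z 50.2
top
  n 326 px [282 243  31  30] rect mm [482.3, -86.6, 62.6, 65.9, 9.1] z 150.8
  n 368 px [290 246  23  24] rect mm [484.6, -93.1, 46.5, 42.2, 15.4] z 190.9
  n 534 px [235 251  26  26] rect mm [473.4, 30.6, 57.2, 56.9, 88.4] z 201.2
  n 1667 px [125 212  32  79] rect mm [504.7, 314.2, 200.7, 56.4, 8.1] z 49.6
```

View pics/d.png

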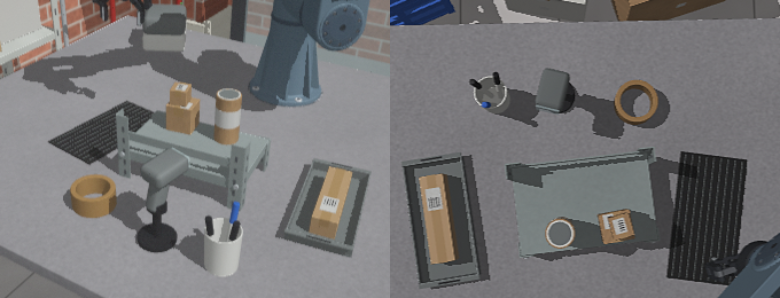

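All parcels are where they belong: the small carton is on the big one at (182,108), the tube at (228,116), and the long carton in the tray at (330,200). Same-camera offsets from the start are about 3 mm or less. Handing in.

```bash
python3 -c "
from bench import ctrl;print(ctrl.hand_in())"
```

```text
the job is handed in; nothing more can be done
None
```

The job is done and handed in at about 41.5 s of the 122 s allowed; the hand-in reports no verdict. I moved the small carton, big carton and tube to the mat and laid the long carton in the tray. Then I put the tube, big carton and small carton back, with the small one on top of the big one.

| Parcel | Last check (top camera) |
|---|---|
| Small carton | 2.6 mm from its start, turn unchanged |
| Big carton | 1.7 mm from its start, turn unchanged within 0.3° |
| Tube | 3.2 mm from its start, upright |
| Long carton | flat and lengthwise in the tray, about 4 mm from its centre |

- **Small disagreement:** the two cameras differ by 1 to 4 mm in absolute position. Comparing each camera with its own first picture gave the same result, within about 3 mm.
- **Bystanders:** the tape roll, scanner and pen pot look unmoved in the last pictures. I did not measure them.
- **Forces:** wrist force stayed below 20 N at every reading I took. The arm was clear of everything at the end.

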